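# Load a part-carved house into the spring-arm work holder

### The arm

A 6-joint arm with a two-finger parallel gripper is mounted at the origin on the work surface. World frame = base frame: x ahead of the robot, y to its left, z up, the work surface at z = 0. Lengths are in m, angles in rad, forces in N, time in s.
With the tool pointing down it reaches from about 0.3 to 0.775 m from the base axis. Payload 14.6 kg.
Tool frame: the origin (TCP) lies midway between the tips of the shut fingers; the grasp point (between the pads) lies 19 mm behind it; z points along the fingers, y is the line along which they close (so a half turn about z gives the same grasp; the last joint's range is limited). The gripper opens to 94 mm and grips with 3 to 60 N. Pads are 16 mm wide; open, the fingers measure 119 mm over their backs; the gripper's body (75 mm by 177 mm) begins 78 mm behind the grasp point.
Start: joints at [-0.067, 0.3, 1.521, -0, 1.321, -0.067], TCP at [0.55, -0, 0.205] pointing down, gripper open.
Joint ranges: [-3.03, 3.03], [-0.79, 2.21], [0.23, 2.52], [-1.04, 4.18], [0, 3.07], [-2.55, 2.55]. Speed limits (rad/s): [2.22, 2.22, 2.57, 3.14, 3.14, 3.14].

### API

Orientations are given as [roll, pitch, yaw] about the fixed x, y, z axes, in that order (R = Rz(yaw) Ry(pitch) Rx(roll)).
In Python, from station import telemetry, optics, ctrl gives the robot as it stands.
- The arm moves only by the tool carry_out, never from a script. Its argument "plan" is a list that holds one entry, the list of rows, each a list of 7 numbers: the shift along the tool's x, y, z in mm, then the turn, a rotation vector about the tool's x, y, z in rad, then the finger opening in mm, from 0 to 94. A call has 1 to 20 rows; each row shifts and turns the commanded pose from where the row before left it, along the tool's axes as they then stand; what a row does not reach is not made up. A row lasts 1/12 s, in which the tool goes at most 41.7 mm and 7.16 degrees, less where a joint would pass 70% of its speed; a pose out of reach is approached as far as the arm can. A call with a gripper value outside its range is refused whole. The fingers move at their own pace and stop on an object; "squeeze" is the grip in N (left out, the last holds). Time passes only in rows, so rows that do not move let the fingers close. It gives the time, the measured TCP pose, the force, the opening and the grip force at its end, in the units of the state.
- telemetry.get_obs(): the state, without advancing time (a new reading comes with each control period).
- optics.camera(name): name is "scene" or "side" or "wrist"; returns a dict with "pixels" (420x560x3 uint8, red, green, blue), "intrinsics" (3x3 intrinsics, pixels), "origin" and "rotation" of the camera in the world. Camera axes: x right, y down, z forward; pixel columns grow to the right and rows downward; lengths in m; the calibration is good to about 2 mm. A picture is of the moment at which its call begins. There is no depth.
- ctrl.hand_in(): hands the job in; it is judged then, once.
The state is a dict: "time_s": time; "qpos": joint angles; "joint_vel": joint speeds; "tau": joint torques, N m; "ee_pos": TCP position; "eef_rot": TCP orientation; "force": force on the tool from outside, world axes, zero at the start; "moment": the same for the moment, N m; "grip_width": finger opening in m; "grip_force": force on a finger pad.
Only numpy, scipy, OpenCV 4.12 (cv2) and the standard library are available. Lean on these libraries where they do the work, as an engineer would, in place of code of your own. Each camera call takes 0.05 s, during which the arm holds its last target. There are 200 camera calls.

### The job

Load the part-carved wooden house into the work holder, ready for carving: with one end of its base board draw the sprung curved arm back, set the board down flat on the bed, and, while you still hold the house, bring a long side of the board up against the fixed fence until you feel it bear lightly, then let the arm push the other end home against the end stop and let go. Go by feel: do not press the wood hard against the bed or the steel, or the arm back to its limit, and leave the tree carving, the screwdriver and the pencil pot where they are.

Things in the scene. Friction and masses are not known exactly. Their poses are not given: they have to be found in the camera images.
- house: Loose part-carved wooden house on a flat base board, 50-100 g. Board 50 (x) x 90 (y) x 12 (z) mm; centred on it the house, 24 (x) x 46 (y) mm, upright walls from 12 to 34 mm above the underside, gable roof (ridge along y) to 46, chimney to 48 mm. Origin: centre of the board's underside, z up. Either end may go to the arm. Hold it by the walls, fingertips just above the board.
- holder: Work holder screwed to the bench: grey cast bed with flat top 12 mm above the bench, a low steel fence, a low end stop and a sprung curved arm. In its frame (origin at bench level) the bed covers x -75 to 62, y -76 to 96 mm; the fence face is the plane x = 0 looking to -x, the end stop face y = -45 mm looking to +y; the arm pushes from +y towards -y.
- fence: The fixed edge: steel bar 88 mm long (y), 12 mm thick (x), top 7 mm above the bed. Origin: middle of the foot of its working face, at x 0, y -6, z 12 mm in the holder's frame, same axes. The face is its plane x = 0, looking to -x. A board pressed on the bed and held against the arm already drags by 2 to 6 N before it meets the fence, so a held board lags its gripper.
- end_stop: Fixed steel bar 40 mm long (x), 12 mm thick (y), top 7 mm above the bed. Origin: middle of the foot of its working face, at x -26, y -45, z 12 mm in the holder's frame, same axes. The face is its plane y = 0, looking to +y. It covers x -46 to -6 mm of the holder's frame.
- seat (a point): Point on the bed where the house's origin lies once home, with the board's 90 mm sides along the holder's y: at x -25, y 0, z 12 mm in the holder's frame, same axes. Home, a long side touches the fence, one end the end stop, and the arm's nose pin bears on the other end.
- spring_arm (a joint): Arm angle (rad) about an upright pivot at x 40, y 62 mm in the holder's frame. 0: rest, to which a torsion spring always returns it (the nose then stands in the work's place); 0.31: on the end of a board that is home; grows as the nose is pushed to the holder's +y; hard stop 0.75. Spring force at the nose about 2.5 N at 0, 5 N at 0.31, 5.8 N at 0.4.
- nose (a point): Top of the arm's nose, an upright steel pin of 10 mm diameter from 3 to 26 mm above the bed, so it also meets a board held above fence and end stop. Holder-frame x, y: about -13, 32 mm at rest, -20, 50 mm on a board that is home. The arm behind it is an 8 mm round bar, top 12 mm above the bed, bowed to +y.
- tree: Bystander: small loose carved wooden tree, 112 mm tall, round foot of 52 mm diameter. Origin: centre of the underside.
- screwdriver: Bystander: loose screwdriver with a yellow handle, lying on the bench along its x. Origin: near its middle, on the bench.
- pot: Bystander: loose black pot with pencils, 76 mm diameter, 90 mm tall, pencils up to 175 mm. Origin: centre of the underside.
Things that resemble listed ones, but are neither listed nor needed, are in the scene too. Leave any orange look-alike of the house alone. Several things have the shape of the holder; the one meant has the colours described above.

How it is judged:
On the way:
1. the board, flat on the bed with the arm drawn back by its end, is held by the fingers lightly against the fence (contact force between house and fence above 1 N and contact force between house and the fingers above 2 N and z of house in the frame of seat below 0.003 m and value of joint spring_arm above 0.27 rad), for 0.3 s.
At the end, for the whole second after the job is handed in: The board lies flat on the bed (within 1.5 mm), its long side against the fence and its end against the end stop (each within 1.5 mm, square within 0.035 rad), the arm's nose bears on its other end (joint 0.27 to 0.35), the house is at rest and released (x of house in the frame of seat between -0.0015 and 0.0015 m and y of house in the frame of seat between -0.0015 and 0.0015 m and z of house in the frame of seat between -0.0015 and 0.0015 m and angle between the y axis of house and the y axis of holder, either way round below 0.035 rad and value of joint spring_arm between 0.27 and 0.35 rad and linear speed of house below 0.01 m/s and contact force between house and the fingers below 0.05 N); the robot touches nothing.
It fails at once if the board is forced against the fence with more than 12 N (contact force between house and fence above 12 N).
It fails at once if the board is forced against the holder with more than 30 N (contact force between house and holder above 30 N).
It fails at once if the arm is thrown back to its hard stop (value of joint spring_arm above 0.7 rad).
It fails at once if a bystander is moved by more than 15 mm (distance of any of tree, screwdriver, pot from where it was at the start of the episode above 0.015 m).
It also fails if it takes over 67 s, if anything falls off the work surface, if the arm or the gripper's body presses on something with over 40 N, if the wrist force passes 120 N, or if a joint passes its speed limit or range.

## Working session

There is one attempt and no reset: what is moved stays moved. The work goes in short steps, Python scripts to look and compute and a tool call to move; the robot and the scene stay as the last step left them, time stands still between calls to the robot, and variables do not carry over. Pictures are saved under pics/ and viewed, at most 10 in all, crops included, and the job is handed in when it is done.

Besides the shell and the picture viewer there is one more tool, called after "Call:" as name(argument=value, ...) on one line, values as JSON. carry_out: Moves the arm, as the interface text tells. Its arguments: {"type":"object","properties":{"plan":{"type":"array","items":{"type":"array","items":{"type":"array","items":{"type":"number"}}}},"squeeze":{"type":"number"}},"required":["plan"]}

```bash
mkdir -p pics
cat > h.py <<'E'
import numpy as np,cv2
from station import telemetry,optics,ctrl
def cam(n,save=None):
    c=optics.camera(n); 
    if save: cv2.imwrite('pics/'+save,cv2.cvtColor(c['pixels'],cv2.COLOR_RGB2BGR)); np.savez('pics/'+save[:-4]+'.npz',**c)
    return c
def ray(c,uv,z):
    d=np.asarray(c['rotation'])@np.linalg.inv(c['intrinsics'])@np.array([uv[0],uv[1],1.]); o=np.asarray(c['origin'])
    return o+d*(z-o[2])/d[2]
def proj(c,p):
    q=np.asarray(c['intrinsics'])@np.asarray(c['rotation']).T@(np.asarray(p)-c['origin']); return q[:2]/q[2]
E
python3 - <<'E'
from h import *
a=cam('scene','scene.png');b=cam('side','side.png');w=cam('wrist','wrist.png')
m=np.vstack([np.hstack([cv2.imread(f'pics/{n}.png') for n in('scene','side')])])
for c in(a,b,w):print(c['origin'],np.round(c['rotation'],2).tolist(),c['intrinsics'][0][0])
print(telemetry.get_obs())
E
```

```text
[1.16870152 0.47532752 0.98394491] [-2.45, -0.01, 2.25] 480.48631932660476
[-0.02698427 -1.0049512   0.72675767] [-2.09, -0.02, -0.54] 541.3204238322487
[0.54949954 0.08426149 0.38387913] [2.85, 0.0, 0.0] 324.34003578817067
{'time_s': 0.15, 'qpos': array([-6.66051530e-02,  3.00318563e-01,  1.52140301e+00,  1.91025563e-05,
        1.32070314e+00, -6.66113112e-02]), 'joint_vel': array([ 0.00197296, -0.00035448, -0.00141624, -0.00041412, -0.00029626,
       -0.00029875]), 'tau': array([-2.50185103e-04, -5.31960297e+01, -3.52822959e+01,  7.07691838e-02,
        2.35654798e-02, -3.66386917e-05]), 'ee_pos': array([5.49813662e-01, 1.16820490e-05, 2.05045337e-01]), 'eef_rot': array([-3.14076367e+00, -7.38472127e-05,  1.57079772e+00]), 'force': array([-0.27067377, -0.13717503, -0.16843165]), 'moment': array([0.01616016, 0.04014051, 0.02287369]), 'grip_force': 0.0, 'grip_width': 0.09402640607013057}
```

View pics/scene.png

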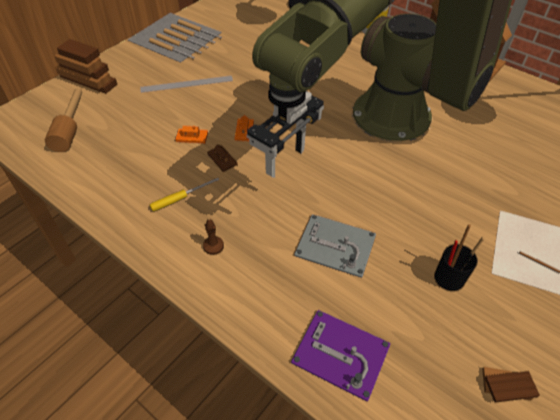

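View pics/side.png

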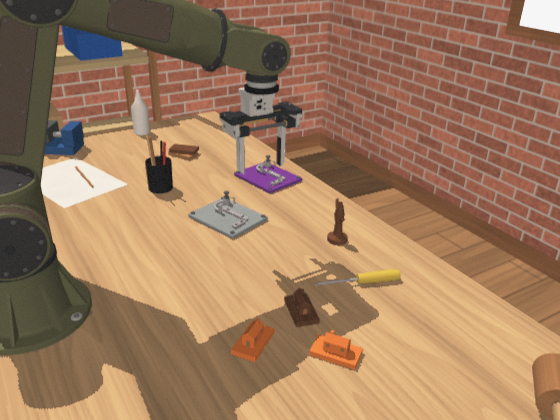

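The scene view shows a dark brown house at scene (222,157) / side (301,307), two orange look-alikes at scene (192,134) and (245,128), a grey holder at scene (337,245) and a purple copy at (342,353). The brown house and the grey holder fit the description by colour. I'll confirm both in an enlarged crop and measure them.

```bash
cat >> h.py <<'E'
from scipy.spatial.transform import Rotation as R
_cam=cam
def fix(c):
    c=dict(c); r=np.asarray(c['rotation'])
    if r.shape==(3,): c['rotation']=R.from_euler('xyz',r).as_matrix()
    c['intrinsics']=np.asarray(c['intrinsics']); return c
def cam(n,save=None): return fix(_cam(n,save))
def load(n): return fix(np.load(f'pics/{n}.npz'))
E
python3 - <<'E'
from h import *
a=load('scene');b=load('side')
for c in(a,b): print(np.round(c['intrinsics'],1).tolist(), proj(c,[.55,0,.205]))
A=cv2.cvtColor(a['pixels'],cv2.COLOR_RGB2BGR);B=cv2.cvtColor(b['pixels'],cv2.COLOR_RGB2BGR)
def crop(I,x,y,w,h,s): return cv2.resize(I[y:y+h,x:x+w],(w*s,h*s),interpolation=cv2.INTER_CUBIC)
t=np.hstack([crop(A,290,205,100,75,4),crop(B,180,180,100,75,4)])
u=np.hstack([crop(A,180,120,100,75,4),crop(B,265,280,100,75,4)])
cv2.imwrite('pics/crop.png',np.vstack([t,u]))
for c,n,(u,v) in((a,'scene',(222,157)),(b,'side',(301,307)),(a,'scene',(337,245)),(b,'side',(228,217))):
    print(n,ray(c,(u,v),.012).round(3))
# grey mask holder
for c,n,roi in((a,'scene',(285,205,100,80)),(b,'side',(180,190,95,50))):
    x,y,w,h=roi; p=cv2.cvtColor(c['pixels'],cv2.COLOR_RGB2HSV)[y:y+h,x:x+w]
    m=((p[...,1]<60)&(p[...,2]>70)).astype(np.uint8)
    m=cv2.morphologyEx(m,cv2.MORPH_OPEN,np.ones((3,3)))
    k=max(cv2.findContours(m,0,2)[0],key=cv2.contourArea)
    P=np.array([ray(c,q,.012)[:2] for q in k[:,0]+[x,y]],np.float32)
    print(n,cv2.minAreaRect(P),cv2.boxPoints(cv2.minAreaRect(P)).round(3).tolist())
for c,n,roi in((a,'scene',(200,140,42,35)),(b,'side',(280,285,42,45))):
    x,y,w,h=roi; p=c['pixels'][y:y+h,x:x+w].astype(int)
    m=((p.max(2)<95)).astype(np.uint8)
    k=max(cv2.findContours(m,0,2)[0],key=cv2.contourArea)
    P=np.array([ray(c,q,.012)[:2] for q in k[:,0]+[x,y]],np.float32)
    print(n,cv2.contourArea(k),cv2.minAreaRect(P))
E
```

```text
[[480.5, 0.0, 278.5], [0.0, 480.5, 206.9], [0.0, 0.0, 1.0]] [285.60781071 163.37598655]
[[541.3, 0.0, 272.7], [0.0, 541.3, 220.0], [0.0, 0.0, 1.0]] [260.65697983 168.24680721]
scene [ 0.493 -0.276  0.012]
side [ 0.49  -0.277  0.012]
scene [0.539 0.158 0.012]
side [0.529 0.138 0.012]
scene ((0.5383909940719604, 0.15245386958122253), (0.13788899779319763, 0.17102792859077454), 18.0009822845459) [[0.44600000977516174, 0.21199999749660492], [0.49900001287460327, 0.05000000074505806], [0.6299999952316284, 0.09200000017881393], [0.578000009059906, 0.2549999952316284]]
side ((0.5323211550712585, 0.14405518770217896), (0.15130126476287842, 0.18129748106002808), 18.376792907714844) [[0.4320000112056732, 0.20600000023841858], [0.48899999260902405, 0.03400000184774399], [0.6330000162124634, 0.0820000022649765], [0.5759999752044678, 0.2540000081062317]]
scene 469.0 ((0.49455276131629944, -0.27740752696990967), (0.11181819438934326, 0.05828281491994858), 74.39603424072266)
side 767.0 ((0.4890097975730896, -0.27317118644714355), (0.12034092098474503, 0.05293164402246475), 73.47918701171875)
```

View pics/crop.png

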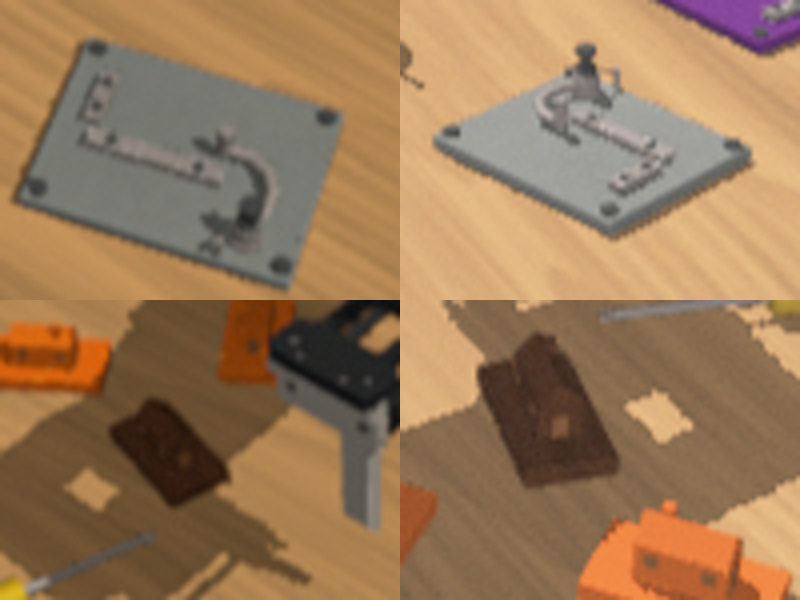

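The crop confirms it. The dark brown house (scene (222,157)) is the only non-orange one, with its ridge along the board. The grey holder has its end stop at the left and its arm at the right, towards world +y. I'll move above the house.

Call:
carry_out(plan=[[[-14,-3,0,0,0,0,94],[-27,-6,0,0,0,0,94],[-27,-6,0,0,0,0,94],[-27,-6,0,0,0,0,94],[-27,-6,0,0,0,0,94],[-27,-6,0,0,0,0,94],[-27,-6,0,0,0,0,94],[-27,-6,0,0,0,0,94],[-27,-6,0,0,0,0,94],[-27,-6,0,0,0,0,94],[-14,-3,0,0,0,0,94],[-4,0,10,0,0,0.07,94],[0,0,10,0,0,0.07,94],[0,0,10,0,0,0.07,94],[0,0,10,0,0,0.07,94],[0,0,5,0,0,0,94],[0,0,0,0,0,0,94],[0,0,0,0,0,0,94],[0,0,0,0,0,0,94]]])

```text
time_s: 1.73
ee_pos: [0.4903, -0.275, 0.1611]
eef_rot: [3.141, 0.0, 1.293]
force: [-0.4, 0.2, -0.0]
grip_width: 0.0939
grip_force: 0.0
```

Run:
```python
from h import *
c=cam('wrist','w1.png'); o=telemetry.get_obs(); print(o['ee_pos'],o['eef_rot'],o['force'],c['origin'])
p=c['pixels'].astype(int); print(proj(c,[.49,-.275,.012]))
m=(p.max(2)<95).astype(np.uint8)
for k in cv2.findContours(m,0,2)[0]:
    if cv2.contourArea(k)>800:
        print(cv2.contourArea(k),cv2.boundingRect(k),cv2.minAreaRect(np.array([ray(c,q,.012)[:2] for q in k[:,0]],np.float32)))
```

```text
[ 0.49028021 -0.27502597  0.16112702] [3.14065378e+00 2.62033821e-04 1.29219747e+00] [ 0.4101203  -0.22102396 -0.28152323] [ 0.51292813 -0.19388622  0.3399856 ]
[279.01759476 196.04901473]
43751.0 (0, 246, 560, 174) ((0.44192224740982056, -0.44748303294181824), (0.24553385376930237, 0.7335762977600098), 74.02314758300781)
2975.5 (257, 154, 48, 84) ((0.49089953303337097, -0.2763614058494568), (0.0899207815527916, 0.048482947051525116), 73.1884536743164)
```

View pics/w1.png

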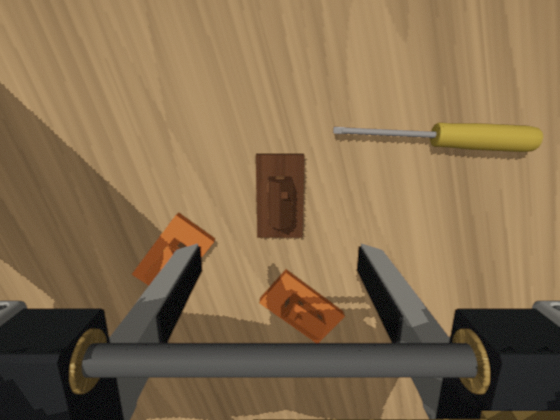

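The wrist view shows the brown board at pixels (257–305, 154–238). It measures 90 × 48 mm, with its centre at (0.491, -0.276) and its axis at 73°. The tool is lined up with it, so I'll descend and grip.

Call:
carry_out(plan=[[[-1,1,10,0,0,0.014,60],[0,0,20,0,0,0,60],[0,0,20,0,0,0,60],[0,0,20,0,0,0,60],[0,0,20,0,0,0,60],[0,0,20,0,0,0,60],[0,0,14,0,0,0,60],[0,0,10,0,0,0,60],[0,0,6,0,0,0,60],[0,0,5,0,0,0,60],[0,0,0,0,0,0,60],[0,0,0,0,0,0,10],[0,0,0,0,0,0,10],[0,0,0,0,0,0,10],[0,0,0,0,0,0,10],[0,0,0,0,0,0,10],[0,0,0,0,0,0,10],[0,0,0,0,0,0,10]]], squeeze=25)

```text
time_s: 3.28
ee_pos: [0.4907, -0.2763, 0.0156]
eef_rot: [3.141, 0.0, 1.277]
force: [-1.1, -0.2, 2.2]
grip_width: 0.0238
grip_force: 25.0
```

Call:
carry_out(plan=[[[0,0,-4,0,0,0,10],[0,0,-12,0,0,0,10],[0,0,-20,0,0,-0.06,10],[0,0,-20,0,0,-0.09,10],[0,0,-20,0,0,-0.09,10],[0,0,-20,0,0,-0.09,10],[0,0,-20,0,0,-0.09,10],[0,0,-20,0,0,-0.09,10],[0,0,-10,0,0,-0.099,10],[15,6,0,0,0,0,10],[30,13,0,0,0,0,10],[30,13,0,0,0,0,10]]])

```text
time_s: 4.28
ee_pos: [0.4976, -0.1946, 0.1625]
eef_rot: [3.141, 0.001, 1.884]
force: [1.0, 0.6, -1.0]
grip_width: 0.024
grip_force: 25.0
```

Call:
carry_out(plan=[[[30,13,0,0,0,0,10],[30,13,0,0,0,0,10],[30,13,0,0,0,0,10],[30,13,0,0,0,0,10],[30,13,0,0,0,0,10],[30,13,0,0,0,0,10],[30,13,0,0,0,0,10],[30,13,0,0,0,0,10],[30,13,0,0,0,0,10],[30,13,0,0,0,0,10],[10,5,0,0,0,0,10],[0,0,0,0,0,0,10],[0,0,0,0,0,0,10],[0,0,0,0,0,0,10],[0,0,0,0,0,0,10]]])

```text
time_s: 5.53
ee_pos: [0.5302, 0.1402, 0.1617]
eef_rot: [3.141, 0.0, 1.884]
force: [-0.5, -0.3, -0.7]
grip_width: 0.0238
grip_force: 25.0
```

Run:
```python
from h import *
c=cam('wrist','w2.png'); o=telemetry.get_obs(); print(o['ee_pos'],o['eef_rot'],o['force'],c['origin'],c['rotation'].round(3).tolist())
p=cv2.cvtColor(c['pixels'],cv2.COLOR_RGB2HSV).astype(int); print(proj(c,[.548,.145,.012]))
m=((p[...,1]<60)&(p[...,2]>70)).astype(np.uint8)
m=cv2.morphologyEx(m,cv2.MORPH_OPEN,np.ones((3,3)))
for k in cv2.findContours(m,0,2)[0]:
    if cv2.contourArea(k)>800:
        r=cv2.minAreaRect(np.array([ray(c,q,.012)[:2] for q in k[:,0]],np.float32))
        print(cv2.contourArea(k),cv2.boundingRect(k),r)
```

```text
[0.53025721 0.14033761 0.16167936] [3.14148606e+00 1.07009613e-04 1.88424736e+00] [ 0.00309643  0.24260063 -0.42659594] [0.5036803  0.22040551 0.34061228] [[0.951, 0.296, 0.089], [0.309, -0.911, -0.275], [-0.0, 0.289, -0.957]]
[297.14840605 196.95888181]
2879.5 (436, 350, 124, 27) ((0.8513772487640381, 0.020644411444664), (0.15606369078159332, 0.03912797197699547), 17.98101043701172)
2592.0 (227, 349, 104, 28) ((0.5946930646896362, -0.06189529225230217), (0.12849639356136322, 0.040590472519397736), 17.981231689453125)
2871.0 (0, 349, 123, 28) ((0.33984440565109253, -0.14460796117782593), (0.15446986258029938, 0.04059126228094101), 17.981229782104492)
1069.0 (0, 301, 33, 41) ((0.28164562582969666, -0.10290542244911194), (0.03721217066049576, 0.06233961880207062), 4.009250640869141)
17552.0 (218, 99, 140, 244) ((0.5485994815826416, 0.10086042433977127), (0.13991409540176392, 0.28159427642822266), 15.793035507202148)
```

View pics/w2.png

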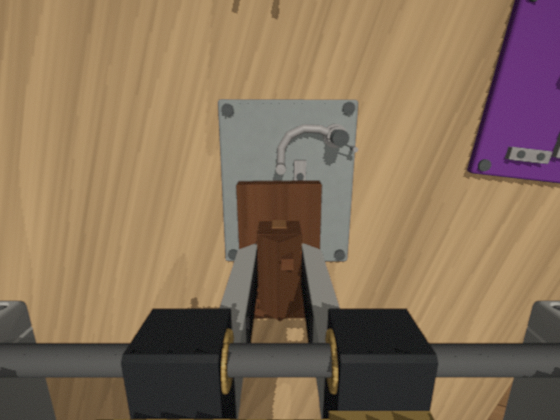

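The wrist view shows the grey bed with corners at about (219,100), (357,100), (348,262) and (228,262). The nose is near (281,169) and the fence end near (300,170). The house is held square with no slip. Next I'll fit the bed edges.

Run:
```python
from h import *
c=load('w2')
p=cv2.cvtColor(c['pixels'],cv2.COLOR_RGB2HSV).astype(int)
m=((p[...,1]<60)&(p[...,2]>60)).astype(np.uint8)
m=cv2.morphologyEx(m,cv2.MORPH_OPEN,np.ones((3,3)))
sub=m[:,200:380]
W=lambda L:np.array([ray(c,q,.012)[:2] for q in L])
rows=range(112,235,3)
Lp=W([(200+np.argmax(sub[r])-.5,r) for r in rows]);Rp=W([(200+179-np.argmax(sub[r][::-1])+.5,r) for r in rows])
Tp=W([(u,np.argmax(m[80:,u])+80-.5) for u in range(235,342,3)])
Bp=W([(u,np.max(np.where(m[235:275,u])[0])+235+.5) for u in (231,233,235,340,342)])
f=lambda P:cv2.fitLine(P.astype(np.float32),cv2.DIST_HUBER,0,.001,.001).ravel()
l,r,t=f(Lp),f(Rp),f(Tp)
ang=lambda v:np.degrees(np.arctan2(v[1],v[0]))%180
print('angles',ang(l),ang(r),ang(t))
yaw=np.radians(np.mean([ang(l)-90,ang(r)-90,ang(t)]));ex=np.array([np.cos(yaw),np.sin(yaw)]);ey=np.array([-ex[1],ex[0]])
xl,xr,yt,yb=np.median(Lp@ex),np.median(Rp@ex),np.median(Tp@ey),np.median(Bp@ey)
print('width',xr-xl,'len',yt-yb)
O=ex*((xl+xr)/2+.0065)+ey*(yt-.096)
print('yaw',yaw,'O',O)
H=lambda P:np.array([(np.asarray(P)[:2]-O)@ex,(np.asarray(P)[:2]-O)@ey])*1000
e=np.array([.53025721,.14033761]);print('tcp in holder',H(e),'tool yaw err',1.88425-np.pi/2-yaw)
print('nose',H(ray(c,(281,169),.038)),'cam',H(c['origin']))
print('board end top corners z=.158',[H(ray(c,q,.1617-.0156+.012)) for q in((237,182),(321,182))])
np.savez('hold.npz',O=O,yaw=yaw)
```

```text
angles 107.76737 107.55035 17.979137
width 0.1352183950678903 len 0.18706575942957093
yaw 0.31006855 O [0.54352991 0.14423306]
tcp in holder [-13.8283573    0.34013106] tool yaw err 0.0033851266
nose [-12.73045494  33.16747871] cam [-14.70725108  84.69905814]
board end top corners z=.158 [array([-38.68975752,  46.02633737]), array([ 9.44870725, 46.20621001])]
```

Call:
carry_out(plan=[[[-8,-5,0,0,0,0,10],[-8,-6,0,0,0,0,10],[-8,-5,0,0,0,0,10],[0,0,10,0,0,0,10],[0,0,20,0,0,0,10],[0,0,20,0,0,0,10],[0,0,20,0,0,0,10],[0,0,20,0,0,0,10],[0,0,15,0,0,0,10],[0,0,10,0,0,0,10],[0,0,6,0,0,0,10],[0,0,3,0,0,0,10],[0,0,0,0,0,0,10],[0,0,0,0,0,0,10],[0,0,0,0,0,0,10]]])

```text
time_s: 6.83
ee_pos: [0.5228, 0.1138, 0.0382]
eef_rot: [3.14, 0.0, 1.886]
force: [0.6, -0.5, -0.5]
grip_width: 0.0237
grip_force: 25.0
```

```bash
cat >> h.py <<'E'
def st():
    o=telemetry.get_obs(); d=np.load('hold.npz'); y=d['yaw']; ex=np.array([np.cos(y),np.sin(y)]);ey=np.array([-ex[1],ex[0]])
    e=o['ee_pos'][:2]-d['O']; f=o['force'][:2]
    print('t %.2f tcp holder x %.1f y %.1f z %.1f | F %.1f %.1f %.1f'%(o['time_s'],1e3*e@ex,1e3*e@ey,1e3*o['ee_pos'][2],f@ex,f@ey,o['force'][2]),o['moment'].round(2),o['grip_width'],o['grip_force'],o['eef_rot'].round(4))
E
python3 -c "
from h import *
st();c=cam('scene','s2.png');I=cv2.imread('pics/s2.png')[190:290,270:410];J=cv2.imread('pics/s2.png')
d=cam('side','d2.png');K=cv2.imread('pics/d2.png')[160:260,160:300]
cv2.imwrite('pics/c2.png',cv2.resize(np.vstack([I,K]),None,fx=3,fy=3,interpolation=cv2.INTER_CUBIC))"
```

```text
t 6.83 tcp holder x -29.0 y -22.6 z 38.2 | F 0.4 -0.7 -0.5 [-0.   -0.05 -0.03] 0.023731550389199805 24.962791800498962 [3.1403e+00 2.0000e-04 1.8858e+00]
```

View pics/c2.png

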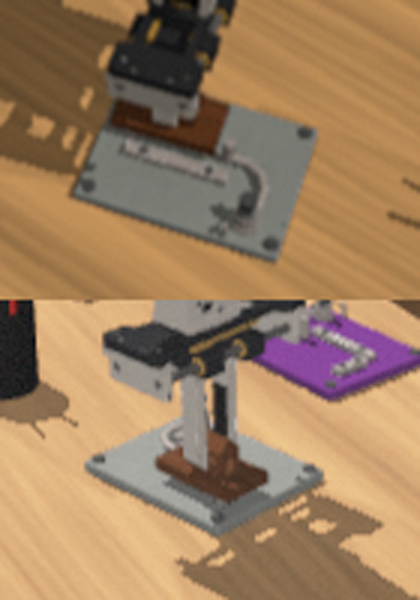

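The scene crop shows the board level above the bed. Its long side is clear of the fence and its +y end is just short of the nose. Now I'll draw the arm back.

Call:
carry_out(plan=[[[2,0,0,0,0,0,10],[3,0,0,0,0,0,10],[3,0,0,0,0,0,10],[3,0,0,0,0,0,10],[3,0,0,0,0,0,10],[3,0,0,0,0,0,10],[3,0,0,0,0,0,10],[3,0,0,0,0,0,10],[3,0,0,0,0,0,10],[2,0,0,0,0,0,10],[0,0,0,0,0,0,10],[0,0,0,0,0,0,10],[0,0,0,0,0,0,10]]])

```text
time_s: 8.02
ee_pos: [0.5134, 0.1401, 0.0373]
eef_rot: [-3.141, 0.001, 1.886]
force: [-0.8, -6.3, 0.1]
grip_width: 0.0237
grip_force: 25.0
```

```bash
python3 -c "
from h import *
st()"
```

```text
t 8.02 tcp holder x -29.9 y 5.2 z 37.3 | F -2.7 -5.8 0.1 [-1.3   0.04  0.09] 0.023698229025414897 24.96522545814514 [-3.1406e+00  8.0000e-04  1.8862e+00]
```

Call:
carry_out(plan=[[[0,0,3,0,0,0,10],[0,0,3,0,0,0,10],[0,0,2,0,0,0,10],[0,0,0.5,0,0,0,10],[0,0,0,0,0,0,10],[0,0,0,0,0,0,10]]])

```text
time_s: 8.52
ee_pos: [0.5141, 0.1402, 0.0291]
eef_rot: [3.141, 0.001, 1.886]
force: [1.9, -5.2, 0.1]
grip_width: 0.0235
grip_force: 25.0
```

```bash
python3 -c "
from h import *
st()"
```

```text
t 8.52 tcp holder x -29.3 y 5.2 z 29.1 | F 0.2 -5.6 0.1 [-0.99 -0.37 -0.05] 0.02347616956813939 24.964553117752075 [3.1409e+00 8.0000e-04 1.8859e+00]
```

Call:
carry_out(plan=[[[0,0,0.5,0,0,0,10],[0,0,0.3,0,0,0,10],[0,0,0,0,0,0,10],[0,0,0,0,0,0,10]]])

```text
time_s: 8.85
ee_pos: [0.5142, 0.1403, 0.0285]
eef_rot: [3.141, 0.001, 1.886]
force: [1.6, -4.6, 1.4]
grip_width: 0.0238
grip_force: 25.0
```

```bash
python3 -c "
from h import *
st()"
```

```text
t 8.85 tcp holder x -29.2 y 5.2 z 28.5 | F 0.1 -4.9 1.4 [-0.97 -0.35 -0.05] 0.023819330786369212 24.964072108268738 [3.1406e+00 8.0000e-04 1.8858e+00]
```

Call:
carry_out(plan=[[[0,0,0.3,0,0,0,10],[0,0,0.3,0,0,0,10],[0,0,0,0,0,0,10],[0,0,0,0,0,0,10]]])

```text
time_s: 9.18
ee_pos: [0.5142, 0.1403, 0.0279]
eef_rot: [3.141, 0.001, 1.886]
force: [1.3, -5.4, 1.0]
grip_width: 0.0234
grip_force: 25.0
```

Call:
carry_out(plan=[[[0,0,0.3,0,0,0,10],[0,0,0.2,0,0,0,10],[0,0,0,0,0,0,10],[0,0,0,0,0,0,10]]])

```text
time_s: 9.52
ee_pos: [0.5142, 0.1403, 0.0276]
eef_rot: [3.14, 0.001, 1.886]
force: [1.3, -5.5, 4.8]
grip_width: 0.0235
grip_force: 25.0
```

```bash
python3 -c "
from h import *
st()"
```

```text
t 9.52 tcp holder x -29.1 y 5.2 z 27.6 | F -0.4 -5.6 4.8 [-1.05 -0.09 -0.07] 0.0234986601837995 24.965469539165497 [3.1405e+00 8.0000e-04 1.8858e+00]
```

Bed contact is felt at about 5 N, at exactly the predicted height. Now I'll feel for the fence.

Call:
carry_out(plan=[[[0,0.5,0,0,0,0,10],[0,0.5,0,0,0,0,10],[0,0.5,0,0,0,0,10],[0,0.5,0,0,0,0,10],[0,0,0,0,0,0,10],[0,0,0,0,0,0,10]]])

```text
time_s: 10.02
ee_pos: [0.5155, 0.1406, 0.0276]
eef_rot: [-3.141, 0.001, 1.886]
force: [-4.5, -8.0, 8.8]
grip_width: 0.0238
grip_force: 25.0
```

```bash
python3 -c "
from h import *
st()"
```

```text
t 10.02 tcp holder x -27.8 y 5.1 z 27.6 | F -6.7 -6.2 8.8 [-1.45  0.78  0.08] 0.023799544134043938 24.971164762973785 [-3.1410e+00  9.0000e-04  1.8861e+00]
```

Call:
carry_out(plan=[[[0,0.4,0,0,0,0,10],[0,0.4,0,0,0,0,10],[0,0,0,0,0,0,10],[0,0,0,0,0,0,10]]])

```text
time_s: 10.35
ee_pos: [0.5162, 0.1409, 0.0276]
eef_rot: [-3.141, 0.001, 1.886]
force: [-4.4, -7.3, 8.9]
grip_width: 0.024
grip_force: 25.0
```

```bash
python3 -c "
from h import *
st()"
```

```text
t 10.35 tcp holder x -27.0 y 5.1 z 27.6 | F -6.5 -5.6 8.9 [-1.48  0.83  0.03] 0.024006708988478766 24.973214864730835 [-3.1410e+00  1.0000e-03  1.8861e+00]
```

The drag has levelled off at about 6.5 N, so the board is sliding and not yet on the fence. I'll ease the bed pressure a little and continue.

Call:
carry_out(plan=[[[0,0,-0.3,0,0,0,10],[0,0.3,0,0,0,0,10],[0,0.3,0,0,0,0,10],[0,0,0,0,0,0,10],[0,0,0,0,0,0,10]]])

```text
time_s: 10.77
ee_pos: [0.5168, 0.1411, 0.0276]
eef_rot: [-3.141, 0.001, 1.886]
force: [-2.0, -7.6, 6.0]
grip_width: 0.0236
grip_force: 25.0
```

```bash
python3 -c "
from h import *
st()"
```

```text
t 10.77 tcp holder x -26.4 y 5.1 z 27.6 | F -4.2 -6.6 6.0 [-1.38  0.49  0.11] 0.023574333896615018 24.972293078899384 [-3.1410e+00  9.0000e-04  1.8861e+00]
```

Call:
carry_out(plan=[[[0,0.3,0,0,0,0,10],[0,0.3,0,0,0,0,10],[0,0,0,0,0,0,10],[0,0,0,0,0,0,10]]])

```text
time_s: 11.1
ee_pos: [0.5174, 0.1412, 0.0277]
eef_rot: [-3.141, 0.001, 1.886]
force: [-2.8, -7.5, 5.3]
grip_width: 0.0237
grip_force: 25.0
```

```bash
python3 -c "
from h import *
st()"
```

```text
t 11.10 tcp holder x -25.8 y 5.1 z 27.7 | F -5.0 -6.3 5.3 [-1.37  0.52  0.09] 0.02368571912333739 24.974048137664795 [-3.1410e+00  1.0000e-03  1.8861e+00]
```

Call:
carry_out(plan=[[[0,0.3,0,0,0,0,10],[0,0,0,0,0,0,10],[0,0,0,0,0,0,10]]])

```text
time_s: 11.35
ee_pos: [0.5177, 0.1414, 0.0277]
eef_rot: [-3.141, 0.001, 1.886]
force: [-2.4, -7.3, 4.9]
grip_width: 0.0238
grip_force: 25.0
```

```bash
python3 -c "
from h import *
st()"
```

```text
t 11.35 tcp holder x -25.5 y 5.1 z 27.7 | F -4.5 -6.2 4.9 [-1.35  0.44  0.11] 0.023760596010202785 24.973037838935852 [-3.1410e+00  9.0000e-04  1.8861e+00]
```

Call:
carry_out(plan=[[[0,0.3,0,0,0,0,10],[0,0,0,0,0,0,10],[0,0,0,0,0,0,10]]])

```text
time_s: 11.6
ee_pos: [0.5179, 0.1415, 0.0276]
eef_rot: [-3.141, 0.001, 1.886]
force: [-3.3, -7.7, 5.4]
grip_width: 0.0234
grip_force: 25.0
```

```bash
python3 -c "
from h import *
st()"
```

```text
t 11.60 tcp holder x -25.2 y 5.2 z 27.6 | F -5.5 -6.3 5.4 [-1.35  0.49  0.05] 0.023369428380883395 24.97307538986206 [-3.1410e+00  9.0000e-04  1.8861e+00]
```

Call:
carry_out(plan=[[[0,0.3,0,0,0,0,10],[0,0,0,0,0,0,10],[0,0,0,0,0,0,10]]])

```text
time_s: 11.85
ee_pos: [0.5182, 0.1415, 0.0277]
eef_rot: [-3.141, 0.001, 1.886]
force: [-4.1, -7.2, 5.1]
grip_width: 0.0241
grip_force: 25.0
```

```bash
python3 -c "
from h import *
st()"
```

```text
t 11.85 tcp holder x -25.0 y 5.1 z 27.7 | F -6.1 -5.6 5.1 [-1.45  0.64  0.07] 0.02413291462657661 24.97415006160736 [-3.1408e+00  9.0000e-04  1.8861e+00]
```

Call:
carry_out(plan=[[[0,0.3,0,0,0,0,10],[0,0,0,0,0,0,10],[0,0,0,0,0,0,10]]])

```text
time_s: 12.1
ee_pos: [0.5182, 0.1415, 0.0277]
eef_rot: [-3.14, 0.001, 1.886]
force: [-4.7, -8.4, 8.2]
grip_width: 0.0237
grip_force: 25.0
```

```bash
python3 -c "
from h import *
st()"
```

```text
t 12.10 tcp holder x -24.9 y 5.1 z 27.7 | F -7.0 -6.6 8.2 [-1.47  1.01  0.13] 0.023714116357506757 24.97103601694107 [-3.1402e+00  9.0000e-04  1.8861e+00]
```

Call:
carry_out(plan=[[[0,0.3,0,0,0,0,10],[0,0,0,0,0,0,10],[0,0,0,0,0,0,10]]])

```text
time_s: 12.35
ee_pos: [0.5183, 0.1416, 0.0277]
eef_rot: [-3.14, 0.001, 1.886]
force: [-6.9, -9.5, 8.4]
grip_width: 0.0237
grip_force: 25.0
```

```bash
python3 -c "
from h import *
st()"
```

```text
t 12.35 tcp holder x -24.9 y 5.2 z 27.7 | F -9.5 -7.0 8.4 [-1.65  1.33  0.08] 0.023652260766132624 24.968554973602295 [-3.1396e+00  8.0000e-04  1.8861e+00]
```

The tool has stalled at x = -24.9 and the side force is rising by 2.5 N per 0.3 mm, so the board bears on the fence at about 4–5 N. I'll hold there, then ease the board towards the end stop.

Call:
carry_out(plan=[[[0,0,0,0,0,0,10],[0,0,0,0,0,0,10],[0,0,0,0,0,0,10],[0,0,0,0,0,0,10],[0,0,0,0,0,0,10],[0,0,0,0,0,0,10],[0,0,0,0,0,0,10]]])

```text
time_s: 12.93
ee_pos: [0.5183, 0.1416, 0.0277]
eef_rot: [-3.14, 0.001, 1.886]
force: [-6.3, -8.4, 9.1]
grip_width: 0.0241
grip_force: 25.0
```

```bash
python3 -c "
from h import *
st()"
```

```text
t 12.93 tcp holder x -24.9 y 5.2 z 27.7 | F -8.6 -6.1 9.1 [-1.63  1.35  0.03] 0.024082498268003533 24.968518316745758 [-3.1396e+00  8.0000e-04  1.8860e+00]
```

Call:
carry_out(plan=[[[-0.5,0,-0.2,0,0,0,10],[-0.5,0,0,0,0,0,10],[-0.5,0,0,0,0,0,10],[-0.5,0,0,0,0,0,10],[-0.5,0,0,0,0,0,10],[-0.5,0,0,0,0,0,10],[0,0,0,0,0,0,10],[0,0,0,0,0,0,10]]])

```text
time_s: 13.6
ee_pos: [0.5192, 0.1394, 0.0277]
eef_rot: [-3.14, -0.0, 1.886]
force: [-5.8, -2.7, 5.5]
grip_width: 0.0237
grip_force: 25.0
```

```bash
python3 -c "
from h import *
st()"
```

```text
t 13.60 tcp holder x -24.6 y 2.8 z 27.7 | F -6.3 -0.8 5.5 [-0.51  1.01 -0.09] 0.023729764229259542 24.9726802110672 [-3.1401e+00 -3.0000e-04  1.8858e+00]
```

Call:
carry_out(plan=[[[-0.5,0,0,0,0,0,10],[-0.5,0,0,0,0,0,10],[-0.5,0,0,0,0,0,10],[0,0,0,0,0,0,10],[0,0,0,0,0,0,10]]])

```text
time_s: 14.02
ee_pos: [0.5197, 0.1381, 0.0277]
eef_rot: [-3.14, -0.0, 1.886]
force: [-5.4, -1.6, 4.7]
grip_width: 0.0238
grip_force: 25.0
```

```bash
python3 -c "
from h import *
st()"
```

```text
t 14.02 tcp holder x -24.5 y 1.5 z 27.7 | F -5.6 0.1 4.7 [-0.25  0.91 -0.28] 0.023824925573360828 24.997795522212982 [-3.1404e+00 -5.0000e-04  1.8856e+00]
```

Call:
carry_out(plan=[[[-0.4,0,0,0,0,0,10],[-0.3,0,0,0,0,0,10],[0,0,0,0,0,0,10],[0,0,0,0,0,0,10]]])

```text
time_s: 14.35
ee_pos: [0.5199, 0.1377, 0.0277]
eef_rot: [-3.14, -0.001, 1.886]
force: [-5.2, 0.2, 4.4]
grip_width: 0.0237
grip_force: 25.0
```

```bash
python3 -c "
from h import *
st()"
```

```text
t 14.35 tcp holder x -24.5 y 1.0 z 27.7 | F -4.9 1.8 4.4 [ 0.13  1.01 -0.28] 0.02371997241302262 25.005499720573425 [-3.1404e+00 -8.0000e-04  1.8856e+00]
```

Call:
carry_out(plan=[[[-0.4,0,0,0,0,0,10],[0,0,0,0,0,0,10],[0,0,0,0,0,0,10]]])

```text
time_s: 14.6
ee_pos: [0.5199, 0.1377, 0.0276]
eef_rot: [-3.14, -0.001, 1.886]
force: [-5.9, 3.9, 4.0]
grip_width: 0.0234
grip_force: 25.0
```

```bash
python3 -c "
from h import *
st()"
```

```text
t 14.60 tcp holder x -24.5 y 0.9 z 27.6 | F -4.4 5.5 4.0 [ 0.63  1.2  -0.33] 0.023432148576369057 25.00951051712036 [-3.1404e+00 -1.4000e-03  1.8856e+00]
```

Call:
carry_out(plan=[[[-0.4,0,0,0,0,0,10],[0,0,0,0,0,0,10],[0,0,0,0,0,0,10]]])

```text
time_s: 14.85
ee_pos: [0.52, 0.1376, 0.0277]
eef_rot: [-3.14, -0.002, 1.886]
force: [-6.4, 6.4, 6.1]
grip_width: 0.0241
grip_force: 25.0
```

```bash
python3 -c "
from h import *
st()"
```

```text
t 14.85 tcp holder x -24.5 y 0.9 z 27.7 | F -4.1 8.0 6.1 [ 1.08  1.32 -0.3 ] 0.02412192658299071 25.0120809674263 [-3.1405e+00 -1.8000e-03  1.8856e+00]
```

The end stop is felt: the tool has stalled at y = 0.9 with the force rising. I'll relax the push, loosen the grip and open slowly.

Call:
carry_out(plan=[[[0.4,0,0,0,0,0,10],[0.4,0,-0.2,0,0,0,10],[0,0,0,0,0,0,10],[0,0,0,0,0,0,10],[0,0,0,0,0,0,10]]], squeeze=6)

```text
time_s: 15.27
ee_pos: [0.52, 0.1376, 0.0277]
eef_rot: [-3.141, -0.001, 1.886]
force: [-5.8, 2.9, 3.1]
grip_width: 0.0237
grip_force: 6.0
```

```bash
python3 -c "
from h import *
st()"
```

```text
t 15.27 tcp holder x -24.4 y 0.8 z 27.7 | F -4.6 4.5 3.1 [ 0.45  1.08 -0.02] 0.02372924924390693 6.001124605536461 [-3.1406e+00 -7.0000e-04  1.8858e+00]
```

Call:
carry_out(plan=[[[0,0,0,0,0,0,25],[0,0,0,0,0,0,27],[0,0,0,0,0,0,29],[0,0,0,0,0,0,31],[0,0,0,0,0,0,33],[0,0,0,0,0,0,34],[0,0,0,0,0,0,34],[0,0,0,0,0,0,34]]])

```text
time_s: 15.93
ee_pos: [0.5206, 0.1372, 0.0278]
eef_rot: [3.142, 0.0, 1.886]
force: [0.0, -0.4, 0.8]
grip_width: 0.034
grip_force: 0.0
```

```bash
python3 -c "
from h import *
st()"
```

```text
t 15.93 tcp holder x -24.0 y 0.3 z 27.8 | F -0.1 -0.4 0.8 [-0.02 -0.04 -0.01] 0.03395849279206953 0.0 [3.1415 0.     1.8858]
```

Released, with no force left on the tool. I'll rise straight up and look.

Call:
carry_out(plan=[[[0,0,-3,0,0,0,34],[0,0,-8,0,0,0,34],[0,0,-15,0,0,0,34],[0,0,-20,0,0,0,34],[0,0,-20,0,0,0,34],[0,0,-20,0,0,0,34],[0,0,-20,0,0,0,34],[0,0,-20,0,0,0,34],[0,0,-10,0,0,0,34],[0,0,0,0,0,0,34],[0,0,0,0,0,0,34],[0,0,0,0,0,0,34]]])

```text
time_s: 16.93
ee_pos: [0.5201, 0.1371, 0.1626]
eef_rot: [-3.14, -0.0, 1.886]
force: [0.1, 0.2, -0.4]
grip_width: 0.0342
grip_force: 0.0
```

```bash
python3 -c "
from h import *
st();c=cam('wrist','w3.png')
I=cv2.imread('pics/w3.png')[60:300,190:390];cv2.imwrite('pics/c3.png',cv2.resize(I,None,fx=2.5,fy=2.5,interpolation=cv2.INTER_CUBIC))
p=c['pixels'].astype(int);m=((p[...,0]<140)&(p[...,0]-p[...,2]>20)&(p[...,1]<80)).astype(np.uint8); m[:, :190]=0;m[:,390:]=0
k=max(cv2.findContours(m,0,2)[0],key=cv2.contourArea)
print(cv2.boundingRect(k),cv2.minAreaRect(np.array([ray(c,q,.024)[:2] for q in k[:,0]],np.float32)))"
```

```text
t 16.93 tcp holder x -24.5 y 0.3 z 162.6 | F 0.1 0.1 -0.4 [ 0.01 -0.    0.01] 0.03417137066595099 0.0 [-3.1399e+00 -2.0000e-04  1.8858e+00]
(255, 153, 50, 87) ((0.5189688801765442, 0.13791276514530182), (0.048951875418424606, 0.08980013430118561), 17.875802993774414)
```

View pics/c3.png

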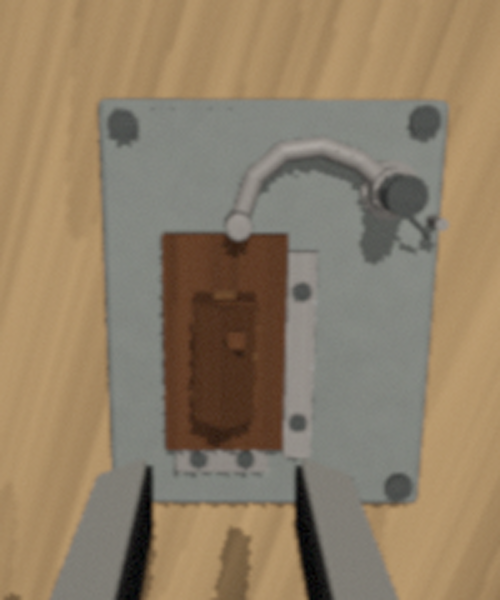

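The crop shows the board square on the bed, its long side along the fence near column 287 and its lower end at the end stop near row 452. The nose pin bears on the top end near (238,225). Measured angle is 17.9°, the same as the holder's.

```bash
python3 -c "
from h import *
print(ctrl.hand_in())"
```

```text
the job is handed in; nothing more can be done
None
```

The house is loaded in the grey holder: board flat on the bed, long side against the fence, one end on the end stop, the arm's nose on the other end, house released and the job handed in. Before release I held it against the fence at an estimated 4–5 N; no verdict came back.

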